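# Load the bench tester's module bay

### The arm

A 7-joint arm with a two-finger parallel gripper is mounted at the origin on the work surface. World frame = base frame: x ahead of the robot, y to its left, z up, the work surface at z = 0. Lengths are in m, angles in degrees, forces in N, time in s.
With the tool pointing down it reaches from about 0.35 to 0.9 m from the base axis. Payload 8.1 kg.
Tool frame: the origin (TCP) lies at the very end of the fingers, on their centre line; the grasp point (between the pads) lies 19 mm behind it; z points along the fingers, y is the line along which they close (so a half turn about z gives the same grasp; the last joint's range is limited). The gripper opens to 92 mm and grips with 3 to 60 N. Pads are 19 mm wide; open, the fingers measure 130 mm over their backs; the gripper's body (75 mm by 190 mm) begins 47 mm behind the grasp point.
Start: joints at [71.356, 24.895, 1.432, 90.138, -0.665, 64.973, -4.303], TCP at [0.138, -0.61, 0.227] pointing down, gripper open.
Joint ranges: [-149.89, 149.89], [-25.12, 119.58], [-72.63, 75.52], [4.76, 147.25], [-75.54, 255.54], [6.69, 114.76], [-157.13, 157.13]. Speed limits (degrees/s): [127.2, 127.2, 172.46, 172.46, 180, 180, 180].

### API

Orientations are given as a 3x3 rotation matrix whose columns are the frame's x, y, z axes.
In Python, from rig import monitor, viewer, hand_in, finder gives the robot as it stands. The module is installed in compiled form; this text tells all that it offers.
- The arm moves only by the tool move_arm, never from a script. Its argument "commands" is a list that holds one entry, the list of rows, each a list of 7 numbers: the shift along the tool's x, y, z in m, then the turn, a rotation vector about the tool's x, y, z in rad, then the opening, from 0 (shut) to 1 (fully open). In form: [[[x, y, z, ax, ay, az, claw], ...]]. A call has 1 to 12 rows; each row is the pose to reach, as a shift and turn from the pose commanded when the call began, along the tool's axes at that moment; what a row does not reach only later rows make up. A row lasts 1/12 s, in which the tool goes at most 41.7 mm and 7.16 degrees, less where a joint would pass 70% of its speed; a pose out of reach is approached as far as the arm can. A call with a gripper value outside its range is refused whole. The fingers move at their own pace and stop on an object; "newtons" is the grip in N (left out, the last holds). Time passes only in rows, so rows that repeat a pose let the fingers close. It gives the time, the measured TCP pose, the force, the opening and the grip force at its end, in the units of the state.
- monitor.sense(): the state, without advancing time (a new reading comes with each control period).
- viewer.read_camera(name): name is "side" or "top"; returns a dict with "img" (384x512x3 uint8, red, green, blue), "range_z" (384x512 float32, m along the optical axis (not along the pixel's ray), 0 where there is no reading), "vertical_fov" (degrees; the focal length in pixels is half the picture's height over the tangent of half this angle, whatever the lens; pixels are square), "cx", "cy" (the principal point, pixels), "R" (3x3) and "t" (3): a world point X has camera coordinates R X + t. Camera axes: x right, y down, z forward; pixel columns grow to the right and rows downward; lengths in m; the calibration is good to about 2 mm. A picture is of the moment at which its call begins.
- hand_in(): hands the job in; it is judged then, once.
Trained networks look in the newest picture that a camera, given by its name, has taken for a name from the list of things; names that differ only in an ending like _2 or _b are one class to them, and where a whole thing is asked for, a point or a joint stands for the part that bears it (a point fixed in the world has none). Each returns a list of dicts, best first, with "confidence" (0 to 1); they miss things now and then, are a little off and sometimes report something else, mostly with a low value. They report only what shows in the picture. A call takes as long as a camera call. They do not tell look-alikes from the thing itself.
- finder.masks_of(thing, camera): "pixels" (384x512 bool, what is visible of it) and "position" ([row, column] in pixels, amid what is visible of it).
The state is a dict: "time": time; "joint_positions": joint angles; "joint_velocities": joint speeds; "effort": joint torques, N m; "tool_pos": TCP position; "orientation": TCP orientation; "ft_force": force on the tool from outside, world axes, zero at the start; "torque": the same for the moment, N m; "width": finger opening in m; "grasp_force": force on a finger pad.
Only numpy, scipy, OpenCV 4.12 (cv2) and the standard library are available. Lean on these libraries where they do the work, as an engineer would, in place of code of your own. Each camera call takes 0.05 s, during which the arm holds its last target. There are 200 camera calls.

### The job

Load the bench tester: pull the red isolator plunger fully out, then press the white push-to-release door in the tester's top until it springs wide open, and set every plug-in module lying on the bench flat and upright on the floor of the bay. Only when all of them are in, close the door until it catches and stays shut, and last push the isolator fully home. Leave the multimeter, the screwdriver and the soap dispenser where they are.

Things in the scene. Friction and masses are not known exactly. Their poses are not given: they have to be found in the camera images.
- tester: Grey enclosure fixed to the bench, 200 (x) x 270 (y) x 110 mm high, its panel on top; origin: centre of its underside, z up. In its frame the bay, open at the top, spans x -75 to 75, y -32 to 118 mm; its walls are level with the top. The rest of the top (y below -32) is a solid panel with the isolator and flat sockets up to 8 mm high.
- bay (a point): Centre of the bay's flat floor, 45 mm above the bench, 65 mm below the tester's top; axes as the tester's. The bay is 150 x 150 mm inside: room for all modules in two rows of two, not stacked. The shut door leaves 57 mm above the floor.
- door (a joint): Angle (rad) of the white door over the bay: 0 shut, caught, flush with the tester's top; 1.75 wide open, just past upright; -0.085 pressed right in (12 mm at the ring). Pressing at the ring: 3 mm of play at 1 N, then about 5 N, and by 9 to 10 mm the catch lets go; once the finger is away a spring (1 to 2 N at the edge) swings the door wide open in about 1 s. Past 1.4 rad the catch re-cocks.
- door_press (a point): Blue ring on the door's outer face near the middle of its free edge, 140 mm from the hinge: press here. z axis: outward normal. To close, swing the door down its arc (1 to 2 N) and press past the catch (2 to 5 N, felt 9 to 4 mm above flush) until flush or up to 3 mm below: it then stays shut. Pressed 8 mm or more below flush it lets go again.
- door_hinge (a point): Middle of the door's hinge line, at x 0, y 126, z 110 mm in the tester's frame, along its x. The door, a plate 146 mm (x) wide and 8 mm thick, reaches 156 mm from it to the free edge: towards the tester's -y when shut, swinging up and over towards +y. The point turns with it. A small black striker, 12 x 12 x 28 mm, stands on its inner face at x 76, 146 mm from the hinge.
- isolator (a joint): Travel (m) of the red isolator plunger, straight up out of the tester's top: 0 home, 0.025 fully out. It clicks into both ends: 5 to 6 N starts it from either end, and beyond half way it snaps to the other end by itself. Fully out, the flat top of its cap stands 65 mm above the tester's top.
- isolator_cap (a point): On the axis of the isolator's red cap (diameter 30 mm, 22 mm tall), 12 mm above the underside of the cap and 10 mm below its flat top; moves with it. At home it is 30 mm above the tester's top, at x -68, y -103 mm in the tester's frame. Under the cap is a 16 mm stem.
- module0: Plug-in module with a green tab, loose: grey square base 48 x 48 mm, 16 mm high, with an upright grip tab on its centre, 14 mm thick (along the module's x), 30 mm long (along its y), its top 41 mm above the underside. 90 g. Origin: centre of its underside; z up. May be absent.
- module1: The same with a yellow tab. May be absent.
- module2: The same with a blue tab. May be absent.
- module3: The same with an orange tab. May be absent.
- multimeter: Bystander: yellow handheld multimeter lying on its back, 85 x 165 x 34 mm, origin under its centre.
- screwdriver: Bystander: screwdriver lying on the bench.
- dispenser: Bystander: round glass soap dispenser, diameter 72 mm, 168 mm tall with a steel pump, origin under its centre.
Not all that is in view belongs to the job. What is shaped like the module1 but pink is not meant.

How it is judged:
By the outcome, as a careful person would: the job done as asked, in the order asked, and still so for the second after the job is handed in, with the robot touching nothing.
Of module0, module1, module2, module3 only 3 to 4 are there at a start; the rules pass over those that are not, and their reading is None.
At some moment in a run one of module0, module1, module2, module3 may be knocked a few centimetres aside while the robot is not near it.
Once in a run the grip may slacken for a moment while it holds something.
It also fails if it takes over 208 s, if anything falls off the work surface, if the arm or the gripper's body presses on something with over 40 N, if the wrist force passes 120 N, or if a joint passes its speed limit or range.

## Working session

There is one attempt and no reset: what is moved stays moved. The work goes in short steps, Python scripts to look and compute and a tool call to move; the robot and the scene stay as the last step left them, time stands still between calls to the robot, and variables do not carry over. Pictures are saved under pics/ and viewed, at most 14 in all, crops included, and the job is handed in when it is done.

Besides the shell and the picture viewer there is one more tool, called after "Call:" as name([rows], argument=value, ...), one row to a line, values as JSON. move_arm: Moves the arm, as the interface text tells. Its arguments: {"type":"object","properties":{"commands":{"type":"array","items":{"type":"array","items":{"type":"array","items":{"type":"number"}}}},"newtons":{"type":"number"}},"required":["commands"]}

```bash
mkdir -p pics
cat > h.py <<'E'
import numpy as np, cv2
from rig import monitor, viewer, hand_in, finder
def cam(n):
    return viewer.read_camera(n)
def cloud(d):
    f=192/np.tan(np.radians(d["vertical_fov"]/2)); z=d["range_z"]
    v,u=np.mgrid[0:384,0:512]
    P=np.stack([(u-d["cx"])/f*z,(v-d["cy"])/f*z,z],-1)
    W=(P-np.array(d["t"]))@np.array(d["R"])
    W[z==0]=np.nan
    return W
def save(n,img):
    cv2.imwrite("pics/"+n+".png",cv2.cvtColor(img,cv2.COLOR_RGB2BGR))
E
python3 - <<'E'
from h import *
np.set_printoptions(precision=3,suppress=True)
a=cam("top");b=cam("side")
np.savez("s0.npz",ti=a["img"],tw=cloud(a),si=b["img"],sw=cloud(b))
save("top0",cv2.resize(a["img"],(800,600)));save("side0",cv2.resize(b["img"],(800,600)))
for c,W in(("top",cloud(a)),("side",cloud(b))):
  for n in["module0","module1","module2","module3","isolator_cap","door_press","tester","door","multimeter","dispenser","screwdriver"]:
    for m in finder.masks_of(n,c)[:2]:
        p=W[m["pixels"]]; p=p[~np.isnan(p[:,0])]
        print(c,n,round(m["confidence"],2),np.round(m["position"]),m["pixels"].sum(),np.median(p,0) if len(p) else None)
s=monitor.sense();print(s["tool_pos"],s["orientation"],s["time"])
E
```

```text
top module0 0.92 [288. 290.] 383 [ 0.32  -0.183  0.017]
top module0 0.9 [182. 383.] 331 [ 0.603 -0.419  0.017]
top module1 0.92 [288. 290.] 383 [ 0.32  -0.183  0.017]
top module1 0.9 [182. 383.] 331 [ 0.603 -0.419  0.017]
top module2 0.92 [288. 290.] 383 [ 0.32  -0.183  0.017]
top module2 0.9 [182. 383.] 331 [ 0.603 -0.419  0.017]
top module3 0.92 [288. 290.] 383 [ 0.32  -0.183  0.017]
top module3 0.9 [182. 383.] 331 [ 0.603 -0.419  0.017]
top isolator_cap 0.55 [230. 218.] 134 [ 0.45  -0.003  0.149]
top door_press 0.87 [209. 154.] 3931 [0.502 0.153 0.109]
top tester 0.78 [210. 173.] 9524 [0.505 0.105 0.109]
top tester 0.27 [207. 155.] 3934 [0.502 0.154 0.109]
top door 0.85 [206. 155.] 3917 [0.502 0.153 0.109]
top multimeter 0.88 [135. 330.] 2082 [ 0.719 -0.28   0.033]
top multimeter 0.48 [208. 155.] 3945 [0.502 0.154 0.109]
top screwdriver 0.59 [129. 265.] 412 [ 0.729 -0.105  0.021]
side module0 0.77 [171. 318.] 257 [ 0.449 -0.298  0.016]
side module0 0.74 [194. 302.] 305 [ 0.447 -0.175  0.017]
side module1 0.77 [171. 318.] 257 [ 0.449 -0.298  0.016]
side module1 0.74 [194. 302.] 305
[... 228 characters left out ...]
 [ 0.447 -0.175  0.017]
side isolator_cap 0.66 [200. 266.] 155 [0.448 0.006 0.146]
side door_press 0.71 [249. 211.] 3919 [0.499 0.163 0.11 ]
side door_press 0.17 [171. 318.] 240 [ 0.45  -0.299  0.017]
side tester 0.92 [248. 217.] 12502 [0.483 0.157 0.11 ]
side tester 0.7 [172. 316.] 245 [ 0.449 -0.299  0.017]
side door 0.3 [170. 318.] 245 [ 0.45  -0.299  0.017]
side multimeter 0.82 [148. 233.] 1210 [ 0.713 -0.263  0.033]
side dispenser 0.86 [210. 122.] 1722 [0.743 0.163 0.099]
side screwdriver 0.66 [197. 266.] 198 [0.448 0.005 0.145]
side screwdriver 0.61 [180. 200.] 340 [ 0.727 -0.095  0.019]
[ 0.138 -0.61   0.227] [[ 0.975  0.221 -0.   ]
 [ 0.221 -0.975 -0.   ]
 [-0.     0.    -1.   ]] 1.2
```

View pics/top0.png

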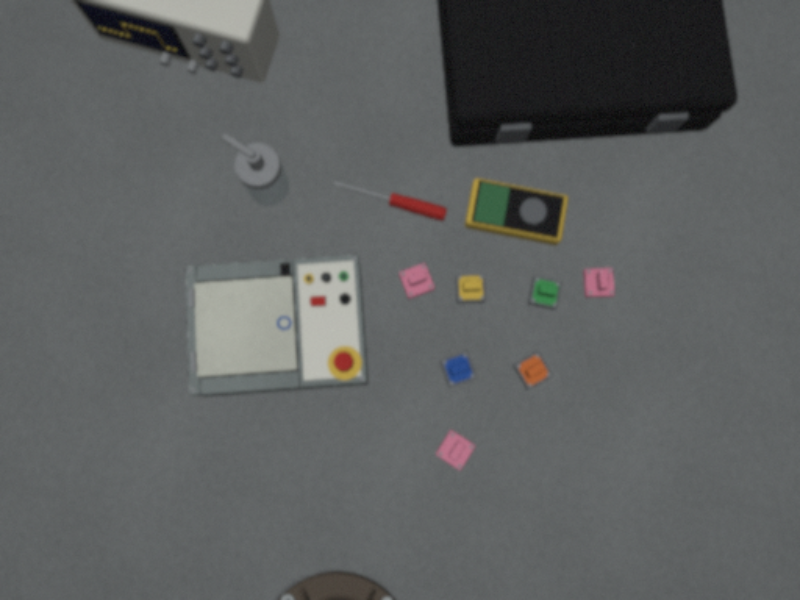

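View pics/side0.png

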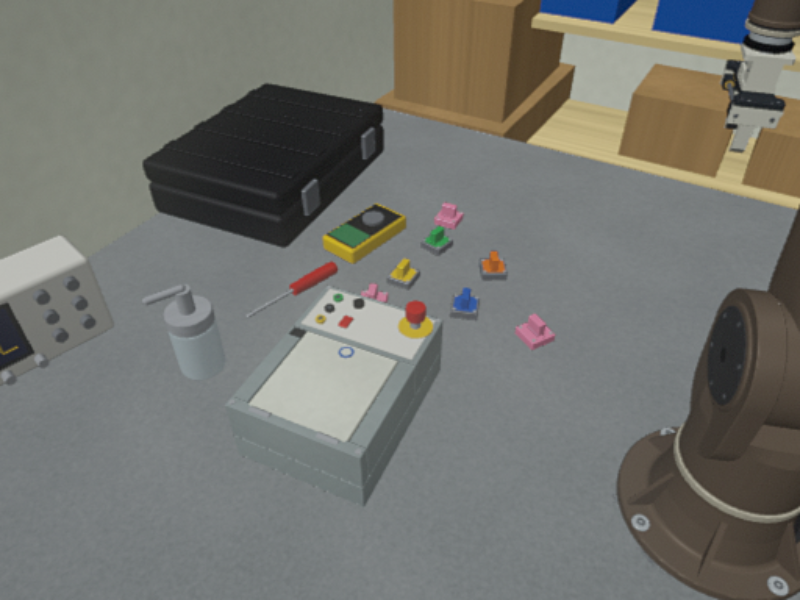

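The pictures show four modules in the 800-px top view: yellow (470,288), green (545,292), blue (458,369) and orange (533,370). Three pink decoys could be mistaken for them, at (417,280), (600,282) and (455,450). The red isolator is at (344,362); its look-alikes are the red socket at (318,300) and the screwdriver handle at (417,206). The door ring is at (284,323).

```bash
cat >> h.py <<'E'
HUE={"green":(50,75),"yellow":(20,32),"blue":(100,125),"orange":(7,17)}
def mods(img,W,lim=None):
    hsv=cv2.cvtColor(img,cv2.COLOR_RGB2HSV); out={}
    for k,(a,b) in HUE.items():
        m=(hsv[...,0]>=a)&(hsv[...,0]<=b)&(hsv[...,1]>110)&(hsv[...,2]>60)&(W[...,0]>.2)&(W[...,0]<.66)&(W[...,2]<.17)
        if lim: m&=(W[...,1]<lim)
        n,l,s,c=cv2.connectedComponentsWithStats(m.astype(np.uint8))
        if n<2: continue
        i=1+np.argmax(s[1:,4]); q=W[l==i]; 
        if len(q)<15: continue
        q=q[~np.isnan(q[:,0])]; cxy=np.median(q[:,:2],0)
        zb=np.percentile(q[:,2],5)
        near=W[(np.hypot(W[...,0]-cxy[0],W[...,1]-cxy[1])<.045)&(W[...,2]>.009)&(W[...,2]<.06)]
        r=cv2.minAreaRect((near[:,:2]*1000).astype(np.float32))
        tab=near[near[:,2]>.03]
        t=cv2.minAreaRect((tab[:,:2]*1000).astype(np.float32)) if len(tab)>5 else None
        ang=None
        if len(tab)>5:
            e,v=np.linalg.eigh(np.cov(tab[:,:2].T)); ang=np.degrees(np.arctan2(v[1,1],v[0,1]))%180
        out[k]=dict(base=r,tab=np.r_[tab[:,:2].mean(0),tab[:,2].max()] if ang is not None else None,tabdir=ang,n=len(q),pix=c[i])
    return out
E
python3 - <<'E'
from h import *
np.set_printoptions(precision=4,suppress=True)
d=np.load("s0.npz")
for k,v in mods(d["ti"],d["tw"]).items(): print(k,v)
W=d["tw"]
m=(W[...,2]>.1)&(W[...,2]<.118)&(W[...,1]>-.06)&(W[...,1]<.3)&(W[...,0]<.66)&(W[...,0]>.35)
p=W[m];print("tester",cv2.minAreaRect((p[:,:2]*1000).astype(np.float32)),np.median(p[:,2]),len(p))
for W in (d["tw"],d["sw"]):
  c=W[(abs(W[...,0]-.45)<.04)&(abs(W[...,1]+0.003)<.05)&(W[...,2]>.138)]
  print("cap",c[:,:2].mean(0),(c[:,:2].min(0)+c[:,:2].max(0))/2,c[:,2].max(),len(c))
hsv=cv2.cvtColor(d["ti"],cv2.COLOR_RGB2HSV)
m=(hsv[...,0]>95)&(hsv[...,0]<130)&(hsv[...,1]>70)&(d["tw"][...,2]>.09)
q=d["tw"][m];print("ring",np.median(q,0),(q.min(0)+q.max(0))/2,len(q))
save("crop0",cv2.resize(d["ti"][165:260,215:375],(800,475)))
E
```

```text
green {'base': ((584.9255981445312, -332.5401916503906), (48.61640930175781, 48.675926208496094), 80.3713150024414), 'tab': array([ 0.5844, -0.3317,  0.0444]), 'tabdir': np.float64(80.63902777777207), 'n': 174, 'pix': array([348.7241, 186.7414])}
yellow {'base': ((588.6188354492188, -206.3538360595703), (48.21824645996094, 48.01424789428711), 2.2851662635803223), 'tab': array([ 0.5883, -0.205 ,  0.0438]), 'tabdir': np.float64(92.88992650056107), 'n': 204, 'pix': array([300.9069, 183.8971])}
blue {'base': ((451.82147216796875, -186.79417419433594), (47.41499328613281, 48.63877868652344), 18.921127319335938), 'tab': array([ 0.4517, -0.1867,  0.0447]), 'tabdir': np.float64(111.4289147544435), 'n': 208, 'pix': array([292.9808, 235.8077])}
orange {'base': ((452.86907958984375, -311.295654296875), (48.19305419921875, 48.39788818359375), 31.256103515625), 'tab': array([ 0.4527, -0.3105,  0.0444]), 'tabdir': np.float64(122.10383879721513), 'n': 220, 'pix': array([340.9364, 236.6136])}
tester ((508.33270263671875, 106.31529235839844), (200.09181213378906, 270.40509033203125), 5.7467265129089355) 0.1093551681877577 8967
cap [ 0.4505 -0.0033] [ 0.4501 -0.0027] 0.15385181181535404 130
cap [0.4491 0.003 ] [ 0.4502 -0.0001] 0.15288061614195414 133
ring [0.9927 0.3691 0.1247] [ 0.9479 -0.0788  0.1175] 387
```

View pics/crop0.png

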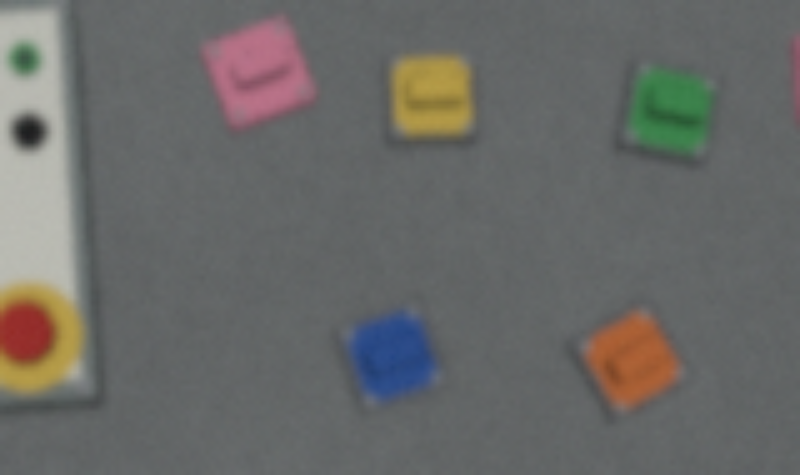

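```bash
cat >> h.py <<'E'
PSI=np.radians(5.75); TC=np.array([.5083,.1063])
def T(x,y):  # tester mm -> world
    x,y=x/1e3,y/1e3; c,s=np.cos(PSI),np.sin(PSI); return TC+[c*x-s*y,s*x+c*y]
def plan(targets,pose=None):
    """targets: list of (xy,z,phi_deg); one printed shift per successive call"""
    if pose is None:
        s=monitor.sense(); p=np.array(s["tool_pos"]);R=np.array(s["orientation"]); f=np.degrees(np.arctan2(R[1,0],R[0,0]))
        print("at",p.round(4),round(f,2),"w",round(s["width"],4),"F",np.round(s["ft_force"],1),"t",round(s["time"],2), "tilt",R[:2,2].round(3))
    else: p,f=pose
    for xy,z,phi in targets:
        t=np.r_[xy,z]; d=t-p; a=np.radians(f); 
        print("[%.4f, %.4f, %.4f, 0,0, %.4f]"%(d[0]*np.cos(a)+d[1]*np.sin(a),d[0]*np.sin(a)-d[1]*np.cos(a),-d[2],-np.radians(phi-f)), "rows>=%.1f"%max(np.linalg.norm(d)/.0417,abs(phi-f)/7.16))
        p,f=t,phi
    return p,f
E
python3 - <<'E'
from h import *
c=T(-68,-103);print(c)
mid=(np.array([.138,-.61])+c)/2+[.06,0]
plan([(mid,.26,54),(c,.2,95.75),(c,.124,95.75)])
E
```

```text
[ 0.45096151 -0.00299455]
at [ 0.138  -0.6096  0.2267] 12.76 w 0.0914 F [ 0.5  0.6 -0.3] t 1.2 tilt [-0. -0.]
[0.2780, -0.2478, -0.0333, 0,0, -0.7198] rows>=9.0
[0.3022, -0.1003, 0.0600, 0,0, -0.7287] rows>=7.8
[0.0000, 0.0000, 0.0760, 0,0, -0.0000] rows>=1.8
```

Call:
move_arm([
  [[0.278,-0.248,-0.033,0,0,-0.72,0.6],[0.278,-0.248,-0.033,0,0,-0.72,0.6],[0.278,-0.248,-0.033,0,0,-0.72,0.6],[0.278,-0.248,-0.033,0,0,-0.72,0.6],[0.278,-0.248,-0.033,0,0,-0.72,0.6],[0.278,-0.248,-0.033,0,0,-0.72,0.6],[0.278,-0.248,-0.033,0,0,-0.72,0.6],[0.278,-0.248,-0.033,0,0,-0.72,0.6],[0.278,-0.248,-0.033,0,0,-0.72,0.6],[0.278,-0.248,-0.033,0,0,-0.72,0.6],[0.278,-0.248,-0.033,0,0,-0.72,0.6],[0.278,-0.248,-0.033,0,0,-0.72,0.6]],
])

```text
time: 2.2
tool_pos: [0.3541, -0.3068, 0.2598]
orientation: [[0.587, 0.809, -0.0], [0.809, -0.587, -0.001], [-0.001, 0.0, -1.0]]
ft_force: [-0.8, -1.0, 0.1]
width: 0.0552
grasp_force: 0.0
```

Call:
move_arm([
  [[0.302,-0.1,0.06,0,0,-0.729,0.6],[0.302,-0.1,0.06,0,0,-0.729,0.6],[0.302,-0.1,0.06,0,0,-0.729,0.6],[0.302,-0.1,0.06,0,0,-0.729,0.6],[0.302,-0.1,0.06,0,0,-0.729,0.6],[0.302,-0.1,0.06,0,0,-0.729,0.6],[0.302,-0.1,0.06,0,0,-0.729,0.6],[0.302,-0.1,0.06,0,0,-0.729,0.6],[0.302,-0.1,0.06,0,0,-0.729,0.6],[0.302,-0.1,0.06,0,0,-0.729,0.6],[0.302,-0.1,0.06,0,0,-0.729,0.6],[0.302,-0.1,0.06,0,0,-0.729,0.6]],
])

```text
time: 3.2
tool_pos: [0.4508, -0.0054, 0.1996]
orientation: [[-0.097, 0.995, -0.0], [0.995, 0.097, -0.001], [-0.001, -0.001, -1.0]]
ft_force: [-0.6, 0.4, 0.5]
width: 0.0553
grasp_force: 0.0
```

```bash
python3 -c "
from h import *
c=T(-68,-103)
plan([(c,.2,95.75),(c,.124,95.75)])"
```

```text
at [ 0.4508 -0.0054  0.1996] 95.58 w 0.0553 F [-0.6  0.4  0.5] t 3.2 tilt [-0.    -0.001]
[0.0024, 0.0004, -0.0004, 0,0, -0.0029] rows>=0.1
[0.0000, 0.0000, 0.0760, 0,0, -0.0000] rows>=1.8
```

Call:
move_arm([
  [[0,0,0.03,0,0,0,0.6],[0,0,0.06,0,0,0,0.6],[0,0,0.076,0,0,0,0.6],[0,0,0.076,0,0,0,0.6],[0,0,0.076,0,0,0,0.2],[0,0,0.076,0,0,0,0.2],[0,0,0.076,0,0,0,0.2],[0,0,0.076,0,0,0,0.2],[0,0,0.076,0,0,0,0.2],[0,0,0.076,0,0,0,0.2]],
], newtons=35)

```text
time: 4.03
tool_pos: [0.4516, -0.0034, 0.1247]
orientation: [[-0.1, 0.995, 0.002], [0.995, 0.1, -0.001], [-0.001, 0.002, -1.0]]
ft_force: [-1.3, -0.7, 7.0]
width: 0.0293
grasp_force: 35.0
```

Call:
move_arm([
  [[0,0,-0.006,0,0,0,0.2],[0,0,-0.012,0,0,0,0.2],[0,0,-0.018,0,0,0,0.2],[0,0,-0.024,0,0,0,0.2],[0,0,-0.026,0,0,0,0.2],[0,0,-0.026,0,0,0,0.2],[0,0,-0.026,0,0,0,0.6],[0,0,-0.026,0,0,0,0.6],[0,0,-0.026,0,0,0,0.6],[0,0,-0.026,0,0,0,0.6],[0,0,-0.06,0,0,0,0.6],[0,0,-0.1,0,0,0,0.6]],
])

```text
time: 5.03
tool_pos: [0.4486, -0.0031, 0.2226]
orientation: [[-0.102, 0.995, -0.006], [0.995, 0.102, 0.001], [0.002, -0.006, -1.0]]
ft_force: [1.3, -0.3, 0.1]
width: 0.0547
grasp_force: 0.0
```

Run:
```python
from h import *
d=cam("side");W=cloud(d)
hsv=cv2.cvtColor(d["img"],cv2.COLOR_RGB2HSV)
c=T(-68,-103)
m=((hsv[...,0]<6)|(hsv[...,0]>172))&(hsv[...,1]>140)&(np.hypot(W[...,0]-c[0],W[...,1]-c[1])<.03)
print(m.sum(),np.nanpercentile(W[m][:,2],[5,50,98]))
save("side1",cv2.resize(d["img"][120:310,140:390],(800,600)))
plan([(c,.22,95.75),(T(0,-14),.16,95.75),(T(0,-14),.1,95.75)])
```

```text
134 [0.16132126 0.17403832 0.17683387]
at [ 0.4531 -0.0018  0.2311] 95.88 w 0.0548 F [3.5 1.2 6.4] t 5.08 tilt [0.006 0.001]
[-0.0009, -0.0023, 0.0111, 0,0, 0.0022] rows>=0.3
[0.0890, 0.0680, 0.0600, 0,0, -0.0000] rows>=3.0
[0.0000, 0.0000, 0.0600, 0,0, -0.0000] rows>=1.4
```

Call:
move_arm([
  [[0.03,0.023,0,0,0,0,0],[0.06,0.046,0.0,0,0,0,0],[0.089,0.068,0.0,0,0,0,0],[0.089,0.068,0.03,0,0,0,0],[0.089,0.068,0.06,0,0,0,0],[0.089,0.068,0.094,0,0,0,0],[0.089,0.068,0.094,0,0,0,0],[0.089,0.068,0.094,0,0,0,0],[0.089,0.068,0.094,0,0,0,0]],
])

```text
time: 5.83
tool_pos: [0.5103, 0.0927, 0.1312]
orientation: [[-0.101, 0.995, 0.001], [0.995, 0.101, 0.0], [0.0, 0.001, -1.0]]
ft_force: [0.1, 0.4, 0.8]
width: 0.0014
grasp_force: 0.0
```

Run:
```python
from h import *
plan([(T(0,-14),.13,95.75)])
```

```text
at [0.5103 0.0927 0.1312] 95.79 w 0.0014 F [0.1 0.4 0.8] t 5.83 tilt [0.001 0.   ]
[-0.0002, -0.0006, 0.0012, 0,0, 0.0007] rows>=0.0
```

Call:
move_arm([
  [[0,0,0.018,0,0,0,0],[0,0,0.023,0,0,0,0],[0,0,0.027,0,0,0,0],[0,0,0.031,0,0,0,0],[0,0,0.032,0,0,0,0],[0,0,0.032,0,0,0,0]],
])

```text
time: 6.33
tool_pos: [0.5108, 0.0927, 0.0995]
orientation: [[-0.101, 0.995, 0.003], [0.995, 0.101, 0.001], [0.0, 0.003, -1.0]]
ft_force: [-0.2, 1.8, 1.6]
width: 0.0002
grasp_force: 1.0
```

Call:
move_arm([
  [[0,0,-0.04,0,0,0,0],[0,0,-0.08,0,0,0,0],[0,0,-0.12,0,0,0,0],[0,0,-0.16,0,0,0,0],[0,0,-0.2,0,0,0,0],[0,0,-0.24,0,0,0,0],[-0.04,0,-0.25,0,0,0,0],[-0.08,0,-0.25,0,0,0,0],[-0.12,0,-0.25,0,0,0,0],[-0.16,0,-0.25,0,0,0,0],[-0.2,0,-0.25,0,0,0,0],[-0.2,0,-0.25,0,0,0,0.35]],
])

```text
time: 7.33
tool_pos: [0.5294, -0.1167, 0.348]
orientation: [[-0.089, 0.996, -0.0], [0.996, 0.089, -0.004], [-0.004, -0.001, -1.0]]
ft_force: [-0.8, -0.8, -0.4]
width: 0.0035
grasp_force: 0.0
```

Run:
```python
from h import *
np.set_printoptions(precision=4,suppress=True)
a=cam("top");b=cam("side");Wt=cloud(a)
save("top2",cv2.resize(a["img"],(800,600)))
save("side2",cv2.resize(b["img"],(800,600)))
for k,v in mods(a["img"],Wt).items(): print(k,np.round(v["base"][0],1),round(v["base"][2],1),v["tab"],v["tabdir"])
plan([])
```

```text
green [ 583.3 -341.7] 80.7 [ 0.5832 -0.3368  0.0457] 69.20887289799283
yellow [428.7 -16.2] 41.8 [ 0.4308 -0.0198  0.0583] 136.36024684317894
orange [ 456.3 -328.5] 29.1 [ 0.4573 -0.3228  0.045 ] 5.499480532384439
at [ 0.5295 -0.1087  0.3483] 95.55 w 0.0105 F [0.  0.9 1. ] t 7.43 tilt [ 0. -0.]
```

View pics/side2.png

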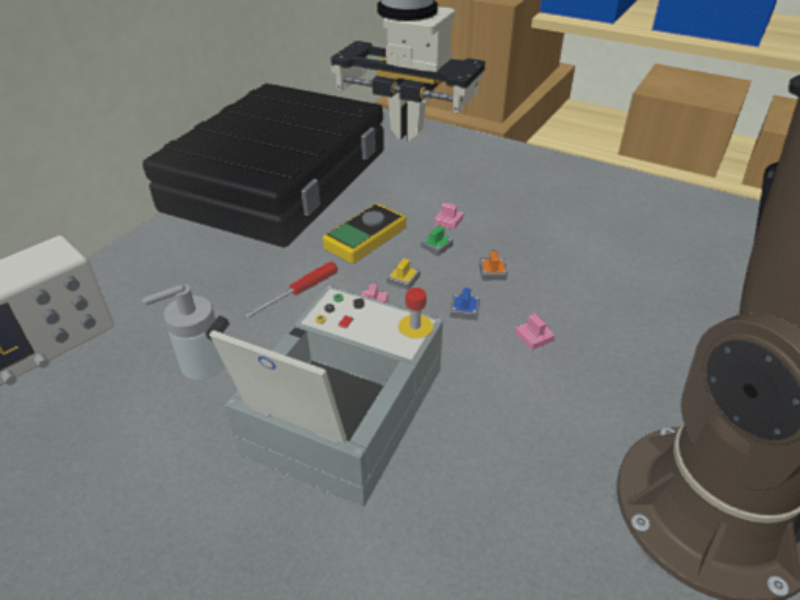

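The door stands wide open and the plunger is out, with its cap at (415,298). In the side view all four modules are where they were: blue (465,303), orange (493,266), yellow (404,273), green (436,239).

```bash
cat >> h.py <<'E'
def call(wps,pose=None):
    """waypoints all relative to the pose at the start of one call"""
    if pose is None: pose=plan([])
    p,f=pose; a=np.radians(f); q,g=p,f
    for xy,z,phi in wps:
        t=np.r_[xy,z]; d=t-p
        print("[%.4f, %.4f, %.4f, 0,0, %.4f]"%(d[0]*np.cos(a)+d[1]*np.sin(a),d[0]*np.sin(a)-d[1]*np.cos(a),-d[2],-np.radians(phi-f)),"rows>=%.1f"%max(np.linalg.norm(t-q)/.0417,abs(phi-g)/7.16)); q,g=t,phi
    print("--"); return q,g
def job(m,phi,slot,pose=None):
    s=T(*slot)
    e=call([(m,.10,phi),(m,.019,phi)],pose)
    e=call([(m,.10,phi),(s,.235,95.75)],e)
    e=call([(s,.12,95.75),(s,.066,95.75)],e)
    return call([(s,.25,95.75)],e)
E
python3 -c "
from h import *
job((.4518,-.1867),109,(36,52))"
```

```text
at [ 0.5295 -0.1087  0.3483] 95.55 w 0.0105 F [0.  0.9 1. ] t 7.43 tilt [ 0. -0.]
[-0.0701, -0.0849, 0.2483, 0,0, -0.2348] rows>=6.5
[-0.0701, -0.0849, 0.3293, 0,0, -0.2348] rows>=1.9
--
[0.0000, 0.0000, -0.0810, 0,0, -0.0000] rows>=1.9
[0.3010, 0.1958, -0.2160, 0,0, 0.2313] rows>=9.2
--
[0.0000, 0.0000, 0.1150, 0,0, -0.0000] rows>=2.8
[0.0000, 0.0000, 0.1690, 0,0, -0.0000] rows>=1.3
--
[0.0000, 0.0000, -0.1840, 0,0, -0.0000] rows>=4.4
--
```

Call:
move_arm([
  [[-0.07,-0.085,0.248,0,0,-0.235,0.45],[-0.07,-0.085,0.248,0,0,-0.235,0.45],[-0.07,-0.085,0.248,0,0,-0.235,0.45],[-0.07,-0.085,0.248,0,0,-0.235,0.45],[-0.07,-0.085,0.248,0,0,-0.235,0.45],[-0.07,-0.085,0.248,0,0,-0.235,0.45],[-0.07,-0.085,0.248,0,0,-0.235,0.45],[-0.07,-0.085,0.248,0,0,-0.235,0.45],[-0.07,-0.085,0.248,0,0,-0.235,0.45],[-0.07,-0.085,0.248,0,0,-0.235,0.45]],
])

```text
time: 8.27
tool_pos: [0.4545, -0.1837, 0.1017]
orientation: [[-0.331, 0.943, 0.003], [0.943, 0.331, -0.0], [-0.001, 0.003, -1.0]]
ft_force: [0.7, 0.4, 1.3]
width: 0.0416
grasp_force: 0.0
```

Run:
```python
from h import *
b=cam("side");W=cloud(b);hsv=cv2.cvtColor(b["img"],cv2.COLOR_RGB2HSV)
for k,(a,c) in HUE.items():
    m=(hsv[...,0]>=a)&(hsv[...,0]<=c)&(hsv[...,1]>110)&(W[...,2]>.02)&(W[...,2]<.055)&(W[...,1]<-.1)&(W[...,0]<.64)&(W[...,0]>.3)
    q=W[m]; print(k,len(q),q.mean(0) if len(q) else "")
call([((.4518,-.1867),.019,109)])
```

```text
green 17 [ 0.58706792 -0.3161498   0.02661386]
yellow 70 [ 0.58708255 -0.19908834  0.03445309]
blue 64 [ 0.44955405 -0.17860887  0.0359698 ]
orange 53 [ 0.4490066  -0.3017461   0.03491989]
at [ 0.4547 -0.1839  0.1019] 109.35 w 0.0414 F [-0.2  0.   0.8] t 8.32 tilt [ 0.004 -0.001]
[-0.0017, -0.0037, 0.0829, 0,0, 0.0061] rows>=2.0
--
```

Call:
move_arm([
  [[-0.002,-0.003,0.03,0,0,0.006,0.45],[-0.002,-0.003,0.06,0,0,0.006,0.45],[-0.002,-0.003,0.083,0,0,0.006,0.45],[-0.002,-0.003,0.083,0,0,0.006,0.45],[-0.002,-0.003,0.083,0,0,0.006,0.45],[-0.002,-0.003,0.083,0,0,0.006,0.05],[-0.002,-0.003,0.083,0,0,0.006,0.05],[-0.002,-0.003,0.083,0,0,0.006,0.05],[-0.002,-0.003,0.083,0,0,0.006,0.05],[-0.002,-0.003,0.083,0,0,0.006,0.05],[-0.002,-0.003,0.083,0,0,0.006,0.05]],
], newtons=30)

```text
time: 9.23
tool_pos: [0.4507, -0.1879, 0.0172]
orientation: [[-0.324, 0.946, 0.001], [0.946, 0.324, -0.0], [-0.001, 0.001, -1.0]]
ft_force: [-0.5, -0.9, 5.0]
width: 0.014
grasp_force: 30.0
```

Call:
move_arm([
  [[0,0,-0.04,0,0,0,0.05],[0,0,-0.08,0,0,0,0.05],[0,0,-0.12,0,0,0,0.05],[0,0,-0.16,0,0,0,0.05],[0,0,-0.2,0,0,0,0.05],[0,0,-0.22,0,0,0,0.05],[0,0,-0.22,0,0,0,0.05],[0,0,-0.22,0,0,0,0.05]],
])

```text
time: 9.9
tool_pos: [0.4503, -0.1882, 0.2374]
orientation: [[-0.323, 0.946, 0.002], [0.946, 0.323, -0.001], [-0.002, 0.001, -1.0]]
ft_force: [0.0, -0.2, -1.5]
width: 0.0135
grasp_force: 30.0
```

Run:
```python
from h import *
s=T(36,52)
e=call([(s,.235,95.75)]); call([(s,.12,95.75),(s,.066,95.75)],e)
```

```text
at [ 0.4503 -0.1882  0.2374] 108.87 w 0.0135 F [ 0.  -0.2 -1.5] t 9.9 tilt [ 0.002 -0.001]
[0.3024, 0.1970, 0.0024, 0,0, 0.2290] rows>=8.7
--
[0.0000, 0.0000, 0.1150, 0,0, -0.0000] rows>=2.8
[0.0000, 0.0000, 0.1690, 0,0, -0.0000] rows>=1.3
--
```

Call:
move_arm([
  [[0.302,0.197,0,0,0,0.229,0.05],[0.302,0.197,0,0,0,0.229,0.05],[0.302,0.197,0,0,0,0.229,0.05],[0.302,0.197,0,0,0,0.229,0.05],[0.302,0.197,0,0,0,0.229,0.05],[0.302,0.197,0,0,0,0.229,0.05],[0.302,0.197,0,0,0,0.229,0.05],[0.302,0.197,0,0,0,0.229,0.05],[0.302,0.197,0,0,0,0.229,0.05],[0.302,0.197,0,0,0,0.229,0.05],[0.302,0.197,0,0,0,0.229,0.05],[0.302,0.197,0,0,0,0.229,0.05]],
])

```text
time: 10.9
tool_pos: [0.5377, 0.1609, 0.2347]
orientation: [[-0.101, 0.995, -0.003], [0.995, 0.101, -0.002], [-0.001, -0.003, -1.0]]
ft_force: [-0.4, -1.3, -1.6]
width: 0.0135
grasp_force: 30.0
```

Run:
```python
from h import *
s=T(36,52)
call([(s,.12,95.75),(s,.066,95.75)])
a=cam("top");W=cloud(a)
for k,v in mods(a["img"],W).items(): print(k,np.round(v["base"][0],1),v["base"][2],v["tab"],v["tabdir"],v["pix"])
```

```text
at [0.5377 0.1609 0.2347] 95.81 w 0.0135 F [-0.4 -1.3 -1.6] t 10.9 tilt [-0.003 -0.002]
[0.0007, 0.0012, 0.1147, 0,0, 0.0011] rows>=2.8
[0.0007, 0.0012, 0.1687, 0,0, 0.0011] rows>=1.3
--
green [ 585.4 -333. ] 79.74104309082031 [ 0.58425393 -0.33145451  0.04394   ] 79.5773454927968 [348.73410405 186.65895954]
yellow [ 588.5 -206.8] 1.3863660097122192 [ 0.58814299 -0.20520539  0.04434678] 92.5093821311543 [300.97536946 183.92118227]
orange [ 452.7 -311.3] 30.798686981201172 [ 0.45279615 -0.31051775  0.04688565] 120.44264854801926 [340.93636364 236.61363636]
```

Call:
move_arm([
  [[0,0.001,0.035,0,0,0,0.05],[0,0.001,0.07,0,0,0,0.05],[0,0.001,0.105,0,0,0,0.05],[0,0.001,0.13,0,0,0,0.05],[0,0.001,0.15,0,0,0,0.05],[0,0.001,0.162,0,0,0,0.05],[0,0.001,0.168,0,0,0,0.05],[0,0.001,0.171,0,0,0,0.05],[0,0.001,0.171,0,0,0,0.05],[0,0.001,0.171,0,0,0,0.05]],
])

```text
time: 11.78
tool_pos: [0.5404, 0.1619, 0.0668]
orientation: [[-0.1, 0.995, 0.002], [0.995, 0.1, 0.0], [0.0, 0.002, -1.0]]
ft_force: [-0.2, -0.8, -0.6]
width: 0.0135
grasp_force: 30.0
```

Call:
move_arm([
  [[0,0,0.001,0,0,0,0.05],[0,0,0.002,0,0,0,0.05],[0,0,0.003,0,0,0,0.05],[0,0,0.003,0,0,0,0.05],[0,0,0.003,0,0,0,0.26],[0,0,0.003,0,0,0,0.26],[0,0,0.003,0,0,0,0.26],[0,0,0.003,0,0,0,0.26],[0,0,-0.03,0,0,0,0.26],[0,0,-0.07,0,0,0,0.26],[0,0,-0.11,0,0,0,0.3],[0,0,-0.15,0,0,0,0.4]],
])

```text
time: 12.78
tool_pos: [0.5391, 0.1619, 0.2174]
orientation: [[-0.101, 0.995, -0.001], [0.995, 0.101, 0.0], [0.0, -0.001, -1.0]]
ft_force: [1.6, -0.5, -0.2]
width: 0.0305
grasp_force: 0.0
```

Run:
```python
from h import *
plan([((.4528,-.311),.2,121),((.4528,-.311),.019,121)])
plan([((.4528,-.311),.2,121),((.4528,-.311),.019,121)],(np.r_[T(36,52),.2135],95.75))
```

```text
at [0.5391 0.1619 0.2174] 95.81 w 0.0305 F [ 1.6 -0.5 -0.2] t 12.78 tilt [-0.001  0.   ]
[-0.4617, -0.1337, 0.0174, 0,0, -0.4397] rows>=11.5
[0.0000, 0.0000, 0.1810, 0,0, -0.0000] rows>=4.3
[-0.4616, -0.1330, 0.0135, 0,0, -0.4407] rows>=11.5
[0.0000, 0.0000, 0.1810, 0,0, -0.0000] rows>=4.3
```

Call:
move_arm([
  [[-0.462,-0.133,0.0,0,0,-0.44,0.45],[-0.462,-0.133,0.0,0,0,-0.44,0.45],[-0.462,-0.133,0.0,0,0,-0.44,0.45],[-0.462,-0.133,0.0,0,0,-0.44,0.45],[-0.462,-0.133,0.0,0,0,-0.44,0.45],[-0.462,-0.133,0.0,0,0,-0.44,0.45],[-0.462,-0.133,0.0,0,0,-0.44,0.45],[-0.462,-0.133,0.0,0,0,-0.44,0.45],[-0.462,-0.133,0.0,0,0,-0.44,0.45],[-0.462,-0.133,0.0,0,0,-0.44,0.45],[-0.462,-0.133,0.0,0,0,-0.44,0.45],[-0.462,-0.133,0.0,0,0,-0.44,0.45]],
])

```text
time: 13.78
tool_pos: [0.452, -0.3159, 0.2156]
orientation: [[-0.512, 0.859, -0.001], [0.859, 0.512, -0.002], [-0.001, -0.001, -1.0]]
ft_force: [1.0, -0.1, -0.4]
width: 0.0415
grasp_force: 0.0
```

```bash
cat >> h.py <<'E'
def sidetabs(limy=-.08):
    b=cam("side");W=cloud(b);hsv=cv2.cvtColor(b["img"],cv2.COLOR_RGB2HSV)
    for k,(a,c) in HUE.items():
        m=(hsv[...,0]>=a)&(hsv[...,0]<=c)&(hsv[...,1]>110)&(W[...,2]>.02)&(W[...,2]<.055)&(W[...,1]<limy)&(W[...,0]<.64)&(W[...,0]>.3)
        q=W[m]; print("side",k,len(q),q.mean(0).round(4) if len(q) else "")
    return b
def inbay():
    a=cam("top");W=cloud(a);hsv=cv2.cvtColor(a["img"],cv2.COLOR_RGB2HSV)
    c,s=np.cos(PSI),np.sin(PSI); d=W[...,:2]-TC; x=(c*d[...,0]+s*d[...,1])*1e3; y=(-s*d[...,0]+c*d[...,1])*1e3
    inb=(abs(x)<73)&(y>-30)&(y<116)&(W[...,2]<.108)&(W[...,2]>.05)
    for k,(h0,h1) in HUE.items():
        m=inb&(hsv[...,0]>=h0)&(hsv[...,0]<=h1)&(hsv[...,1]>110)
        if m.sum()>10:
            print("bay",k,m.sum(),"c",x[m].mean().round(1),y[m].mean().round(1),"box",x[m].min().round(),x[m].max().round(),y[m].min().round(),y[m].max().round(),"z",np.percentile(W[m][:,2],[5,50,98]).round(4))
    return a
E
python3 - <<'E'
from h import *
save("top3",cv2.resize(inbay()["img"][140:300,90:380],(800,441)));sidetabs()
plan([((.4528,-.311),.019,121)])
E
```

```text
bay blue 223 c 34.1 50.8 box 16.0 55.0 32.0 72.0 z [0.0576 0.0622 0.088 ]
side green 67 [ 0.5833 -0.3257  0.0335]
side yellow 70 [ 0.587  -0.1992  0.0344]
side blue 0 
side orange 61 [ 0.4507 -0.3023  0.0348]
at [ 0.4515 -0.3175  0.2151] 120.49 w 0.0415 F [-0.5  0.3 -0.1] t 13.88 tilt [-0.001 -0.002]
[0.0049, 0.0044, 0.1961, 0,0, -0.0089] rows>=4.7
```

View pics/top3.png

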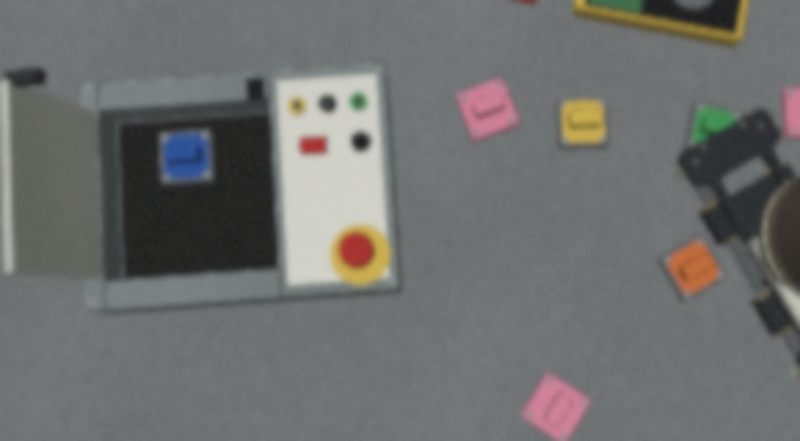

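The blue module sits flat in the bay at crop pixel (185,157). Orange, green and yellow are still where they were.

Call:
move_arm([
  [[0.002,0.002,0.04,0,0,-0.004,0.45],[0.002,0.002,0.08,0,0,-0.004,0.45],[0.002,0.002,0.12,0,0,-0.004,0.45],[0.002,0.002,0.15,0,0,-0.004,0.45],[0.002,0.002,0.15,0,0,-0.004,0.45],[0.002,0.002,0.15,0,0,-0.004,0.45]],
])

```text
time: 14.38
tool_pos: [0.4541, -0.3073, 0.0652]
orientation: [[-0.519, 0.855, -0.002], [0.855, 0.519, 0.002], [0.003, -0.001, -1.0]]
ft_force: [0.3, 0.0, 0.4]
width: 0.0412
grasp_force: 0.0
```

Run:
```python
from h import *
plan([((.4528,-.311),.019,121)])
```

```text
at [ 0.4541 -0.3073  0.0652] 121.29 w 0.0412 F [0.3 0.  0.4] t 14.38 tilt [-0.002  0.002]
[-0.0025, -0.0031, 0.0462, 0,0, 0.0051] rows>=1.1
```

Call:
move_arm([
  [[-0.002,-0.002,0.02,0,0,0.004,0.45],[-0.002,-0.002,0.046,0,0,0.004,0.45],[-0.002,-0.002,0.046,0,0,0.004,0.45],[-0.002,-0.002,0.046,0,0,0.004,0.05],[-0.002,-0.002,0.046,0,0,0.004,0.05],[-0.002,-0.002,0.046,0,0,0.004,0.05],[-0.002,-0.002,0.046,0,0,0.004,0.05],[-0.002,-0.002,0.046,0,0,0.004,0.05],[-0.002,-0.002,0.046,0,0,0.004,0.05]],
])

```text
time: 15.13
tool_pos: [0.4545, -0.3117, 0.021]
orientation: [[-0.515, 0.857, 0.001], [0.857, 0.515, -0.001], [-0.002, 0.001, -1.0]]
ft_force: [-0.7, 0.2, 8.5]
width: 0.0138
grasp_force: 30.0
```

Call:
move_arm([
  [[0,0,-0.04,0,0,0,0.05],[0,0,-0.08,0,0,0,0.05],[0,0,-0.12,0,0,0,0.05],[0,0,-0.16,0,0,0,0.05],[0,0,-0.2,0,0,0,0.05],[0,0,-0.22,0,0,0,0.05],[0,0,-0.22,0,0,0,0.05],[0,0,-0.22,0,0,0,0.05]],
])

```text
time: 15.8
tool_pos: [0.4542, -0.3115, 0.241]
orientation: [[-0.515, 0.857, 0.002], [0.857, 0.515, -0.002], [-0.003, 0.001, -1.0]]
ft_force: [0.9, -0.1, -1.2]
width: 0.0139
grasp_force: 30.0
```

Run:
```python
from h import *
s=T(-36,52);print(s)
call([(s,.237,95.75)])
```

```text
[0.46727135 0.15443159]
at [ 0.4542 -0.3115  0.241 ] 120.98 w 0.0139 F [ 0.9 -0.1 -1.2] t 15.8 tilt [ 0.002 -0.002]
[0.3928, 0.2510, 0.0040, 0,0, 0.4403] rows>=11.2
--
```

Call:
move_arm([
  [[0.393,0.251,0,0,0,0.44,0.05],[0.393,0.251,0,0,0,0.44,0.05],[0.393,0.251,0,0,0,0.44,0.05],[0.393,0.251,0,0,0,0.44,0.05],[0.393,0.251,0,0,0,0.44,0.05],[0.393,0.251,0,0,0,0.44,0.05],[0.393,0.251,0,0,0,0.44,0.05],[0.393,0.251,0,0,0,0.44,0.05],[0.393,0.251,0,0,0,0.44,0.05],[0.393,0.251,0,0,0,0.44,0.05],[0.393,0.251,0,0,0,0.44,0.05],[0.393,0.251,0,0,0,0.44,0.05]],
])

```text
time: 16.8
tool_pos: [0.4646, 0.1621, 0.2389]
orientation: [[-0.109, 0.994, -0.002], [0.994, 0.109, 0.004], [0.004, -0.001, -1.0]]
ft_force: [0.2, 1.2, -0.7]
width: 0.0137
grasp_force: 30.0
```

Call:
move_arm([
  [[0,0,0,0,0,0,0.05],[0,0,0.035,0,0,0,0.05],[0,0,0.07,0,0,0,0.05],[0,0,0.09,0,0,0,0.05],[0,0,0.09,0,0,0,0.05]],
])

```text
time: 17.22
tool_pos: [0.4636, 0.1513, 0.1448]
orientation: [[-0.099, 0.995, -0.009], [0.995, 0.099, -0.004], [-0.003, -0.009, -1.0]]
ft_force: [-0.1, -1.0, -2.3]
width: 0.0137
grasp_force: 30.0
```

Run:
```python
from h import *
call([(T(-36,52),.066,95.75)])
```

```text
at [0.4636 0.1513 0.1448] 95.71 w 0.0137 F [-0.1 -1.  -2.3] t 17.22 tilt [-0.009 -0.004]
[0.0028, 0.0040, 0.0788, 0,0, -0.0008] rows>=1.9
--
```

Call:
move_arm([
  [[0.001,0.001,0,0,0,0,0.05],[0.001,0.001,0.02,0,0,0,0.05],[0.001,0.001,0.04,0,0,0,0.05],[0.001,0.001,0.06,0,0,0,0.05],[0.001,0.001,0.072,0,0,0,0.05],[0.001,0.001,0.078,0,0,0,0.05],[0.001,0.001,0.082,0,0,0,0.05],[0.001,0.001,0.082,0,0,0,0.05],[0.001,0.001,0.082,0,0,0,0.05],[0.001,0.001,0.082,0,0,0,0.05]],
])

```text
time: 18.05
tool_pos: [0.4682, 0.1563, 0.0686]
orientation: [[-0.101, 0.995, 0.001], [0.995, 0.101, 0.0], [0.0, 0.002, -1.0]]
ft_force: [-0.0, -0.7, -0.3]
width: 0.0137
grasp_force: 30.0
```

Call:
move_arm([
  [[0,0,0.001,0,0,0,0.05],[0,0,0.002,0,0,0,0.05],[0,0,0.003,0,0,0,0.05],[0,0,0.003,0,0,0,0.05],[0,0,0.003,0,0,0,0.26],[0,0,0.003,0,0,0,0.26],[0,0,0.003,0,0,0,0.26],[0,0,0.003,0,0,0,0.26],[0,0,-0.03,0,0,0,0.26],[0,0,-0.07,0,0,0,0.26],[0,0,-0.11,0,0,0,0.3],[0,0,-0.16,0,0,0,0.4]],
])

```text
time: 19.05
tool_pos: [0.4668, 0.156, 0.2207]
orientation: [[-0.101, 0.995, -0.002], [0.995, 0.101, 0.0], [0.0, -0.002, -1.0]]
ft_force: [0.8, -0.2, 0.0]
width: 0.0304
grasp_force: 0.0
```

Run:
```python
from h import *
a=cam("top")
for k,v in mods(a["img"],cloud(a),-.1).items(): print(k,np.round(v["base"][0],1),v["base"][2],v["tabdir"])
sidetabs()
y=(.5884,-.206)
plan([(y,.22,92.3)])
plan([(y,.22,92.3),(y,.019,92.3)],(np.r_[T(-36,52),.228],95.75))
```

```text
green [ 584.8 -332.7] 78.6337890625 78.36067842805167
yellow [ 589.  -206.7] 2.1399614810943604 92.59027051302296
side green 67 [ 0.5826 -0.3255  0.0337]
side yellow 0 
side blue 0 
side orange 0 
at [0.4704 0.1581 0.2254] 95.79 w 0.0355 F [ 0.2  0.7 -0.8] t 19.15 tilt [0.009 0.003]
[-0.3742, 0.0807, 0.0054, 0,0, 0.0609] rows>=9.2
[-0.3708, 0.0844, 0.0080, 0,0, 0.0602] rows>=9.1
[0.0000, 0.0000, 0.2010, 0,0, -0.0000] rows>=4.8
```

Call:
move_arm([
  [[-0.371,0.083,0.0,0,0,0.06,0.45],[-0.371,0.083,0.0,0,0,0.06,0.45],[-0.371,0.083,0.0,0,0,0.06,0.45],[-0.371,0.083,0.0,0,0,0.06,0.45],[-0.371,0.083,0.0,0,0,0.06,0.45],[-0.371,0.083,0.0,0,0,0.06,0.45],[-0.371,0.083,0.0,0,0,0.06,0.45],[-0.371,0.083,0.0,0,0,0.06,0.45],[-0.371,0.083,0.0,0,0,0.06,0.45],[-0.371,0.083,0.0,0,0,0.06,0.45],[-0.371,0.083,0.0,0,0,0.06,0.45],[-0.371,0.083,0.0,0,0,0.06,0.45]],
])

```text
time: 20.15
tool_pos: [0.5872, -0.2045, 0.2186]
orientation: [[-0.04, 0.999, -0.001], [0.999, 0.04, 0.001], [0.001, -0.001, -1.0]]
ft_force: [0.6, 2.0, 0.0]
width: 0.0415
grasp_force: 0.0
```

Call:
move_arm([
  [[0,0,0.04,0,0,0,0.45],[0,0,0.08,0,0,0,0.45],[0,0,0.12,0,0,0,0.45],[0,0,0.155,0,0,0,0.45],[0,0,0.155,0,0,0,0.45],[0,0,0.155,0,0,0,0.45],[0,0,0.155,0,0,0,0.45],[0,0,0.155,0,0,0,0.45]],
])

```text
time: 20.82
tool_pos: [0.5895, -0.2043, 0.0673]
orientation: [[-0.042, 0.999, 0.004], [0.999, 0.042, -0.001], [-0.001, 0.004, -1.0]]
ft_force: [0.5, -0.0, 0.7]
width: 0.0412
grasp_force: 0.0
```

Run:
```python
from h import *
inbay();sidetabs()
plan([((.5886,-.206),.019,92.3)])
```

```text
bay blue 222 c 34.1 50.9 box 16.0 55.0 32.0 72.0 z [0.0577 0.0627 0.0882]
bay orange 242 c -37.1 52.6 box -57.0 -16.0 34.0 73.0 z [0.0579 0.0626 0.0881]
side green 13 [ 0.5899 -0.3189  0.0279]
side yellow 74 [ 0.5865 -0.1992  0.0339]
side blue 0 
side orange 0 
at [ 0.5891 -0.2048  0.0669] 92.35 w 0.0413 F [-0.8 -0.4  0.4] t 20.92 tilt [ 0.004 -0.001]
[-0.0012, -0.0005, 0.0479, 0,0, 0.0009] rows>=1.1
```

Blue and orange are flat in the bay. Next, the yellow module.

Call:
move_arm([
  [[-0.001,0,0.02,0,0,0,0.45],[-0.001,0,0.047,0,0,0,0.45],[-0.001,0,0.047,0,0,0,0.45],[-0.001,0,0.047,0,0,0,0.05],[-0.001,0,0.047,0,0,0,0.05],[-0.001,0,0.047,0,0,0,0.05],[-0.001,0,0.047,0,0,0,0.05],[-0.001,0,0.047,0,0,0,0.05],[-0.001,0,0.047,0,0,0,0.05]],
])

```text
time: 21.67
tool_pos: [0.588, -0.2059, 0.018]
orientation: [[-0.041, 0.999, 0.001], [0.999, 0.041, -0.0], [-0.0, 0.001, -1.0]]
ft_force: [-0.3, -0.1, 4.5]
width: 0.0138
grasp_force: 30.0
```

Call:
move_arm([
  [[0,0,-0.04,0,0,0,0.05],[0,0,-0.08,0,0,0,0.05],[0,0,-0.12,0,0,0,0.05],[0,0,-0.16,0,0,0,0.05],[0,0,-0.2,0,0,0,0.05],[0,0,-0.22,0,0,0,0.05],[0,0,-0.22,0,0,0,0.05],[0,0,-0.22,0,0,0,0.05]],
])

```text
time: 22.33
tool_pos: [0.5878, -0.2058, 0.2384]
orientation: [[-0.041, 0.999, 0.002], [0.999, 0.041, -0.001], [-0.001, 0.002, -1.0]]
ft_force: [0.1, -0.2, -2.3]
width: 0.0138
grasp_force: 30.0
```

Run:
```python
from h import *
s=T(36,-4);print(s)
call([(s,.237,95.75)])
```

```text
[0.54451962 0.1059269 ]
at [ 0.5878 -0.2058  0.2384] 92.34 w 0.0138 F [ 0.1 -0.2 -2.3] t 22.33 tilt [ 0.002 -0.001]
[0.3133, -0.0306, 0.0014, 0,0, -0.0596] rows>=7.5
--
```

Call:
move_arm([
  [[0.313,-0.031,0,0,0,-0.06,0.05],[0.313,-0.031,0,0,0,-0.06,0.05],[0.313,-0.031,0,0,0,-0.06,0.05],[0.313,-0.031,0,0,0,-0.06,0.05],[0.313,-0.031,0,0,0,-0.06,0.05],[0.313,-0.031,0,0,0,-0.06,0.05],[0.313,-0.031,0,0,0,-0.06,0.05],[0.313,-0.031,0,0,0,-0.06,0.05],[0.313,-0.031,0,0,0,-0.06,0.05],[0.313,-0.031,0,0,0,-0.06,0.05],[0.313,-0.031,0.04,0,0,-0.06,0.05],[0.313,-0.031,0.08,0,0,-0.06,0.05]],
])

```text
time: 23.33
tool_pos: [0.5452, 0.1042, 0.1569]
orientation: [[-0.098, 0.995, 0.003], [0.995, 0.098, -0.0], [-0.001, 0.003, -1.0]]
ft_force: [0.7, -0.8, -2.6]
width: 0.0137
grasp_force: 30.0
```

Call:
move_arm([
  [[0,0,0,0,0,0,0.05],[0,0,0,0,0,0,0.05],[0,0,0.01,0,0,0,0.05],[0,0,0.01,0,0,0,0.05],[0,0,0.01,0,0,0,0.05]],
])

```text
time: 23.75
tool_pos: [0.5445, 0.1056, 0.1485]
orientation: [[-0.1, 0.995, 0.001], [0.995, 0.1, 0.0], [0.0, 0.001, -1.0]]
ft_force: [-0.4, 0.5, -0.5]
width: 0.0137
grasp_force: 30.0
```

Run:
```python
from h import *
call([(T(36,-4),.066,95.75)])
```

```text
at [0.5445 0.1056 0.1485] 95.75 w 0.0137 F [-0.4  0.5 -0.5] t 23.75 tilt [0.001 0.   ]
[0.0003, 0.0000, 0.0825, 0,0, 0.0001] rows>=2.0
--
```

Call:
move_arm([
  [[0,0,0.02,0,0,0,0.05],[0,0,0.04,0,0,0,0.05],[0,0,0.06,0,0,0,0.05],[0,0,0.072,0,0,0,0.05],[0,0,0.078,0,0,0,0.05],[0,0,0.081,0,0,0,0.05],[0,0,0.083,0,0,0,0.05],[0,0,0.085,0,0,0,0.05],[0,0,0.085,0,0,0,0.05],[0,0,0.085,0,0,0,0.05]],
])

```text
time: 24.58
tool_pos: [0.5442, 0.1058, 0.063]
orientation: [[-0.101, 0.995, 0.001], [0.995, 0.101, 0.0], [0.0, 0.001, -1.0]]
ft_force: [-0.2, -0.5, -1.2]
width: 0.0141
grasp_force: 30.0
```

Call:
move_arm([
  [[0,0,0.001,0,0,0,0.05],[0,0,0.001,0,0,0,0.05],[0,0,0.001,0,0,0,0.26],[0,0,0.001,0,0,0,0.26],[0,0,0.001,0,0,0,0.26],[0,0,0.001,0,0,0,0.26],[0,0,-0.03,0,0,0,0.26],[0,0,-0.07,0,0,0,0.26],[0,0,-0.11,0,0,0,0.3],[0,0,-0.15,0,0,0,0.4],[0,0,-0.16,0,0,0,0.45],[0,0,-0.16,0,0,0,0.45]],
])

```text
time: 25.58
tool_pos: [0.5457, 0.1067, 0.2261]
orientation: [[-0.101, 0.995, 0.006], [0.995, 0.101, 0.001], [0.001, 0.007, -1.0]]
ft_force: [0.3, 0.4, -0.9]
width: 0.04
grasp_force: 0.0
```

Run:
```python
from h import *
a=cam("top")
for k,v in mods(a["img"],cloud(a),-.1).items(): print(k,np.round(v["base"][0],1),v["base"][2],v["tabdir"])
sidetabs()
y=(.5846,-.3323)
plan([(y,.223,80.0),(y,.019,80.0)])
```

```text
green [ 569.2 -306.4] 79.62205505371094 80.49783781208932
side green 67 [ 0.5671 -0.2986  0.0338]
side yellow 0 
side blue 0 
side orange 0 
at [0.5438 0.1054 0.2221] 95.76 w 0.0412 F [-0.3  0.  -0.9] t 25.68 tilt [ 0. -0.]
[-0.4396, -0.0033, -0.0009, 0,0, 0.2751] rows>=10.5
[0.0000, 0.0000, 0.2040, 0,0, -0.0000] rows>=4.9
```

The green module was knocked aside; it is now at about (0.569, −0.306).

Run:
```python
from h import *
y=(.5688,-.306)
plan([(y,.223,80.0),(y,.019,80.0)])
```

```text
at [0.5438 0.1054 0.2221] 95.76 w 0.0412 F [-0.3  0.  -0.9] t 25.68 tilt [ 0. -0.]
[-0.4118, -0.0164, -0.0009, 0,0, 0.2751] rows>=9.9
[0.0000, 0.0000, 0.2040, 0,0, -0.0000] rows>=4.9
```

Call:
move_arm([
  [[-0.412,-0.016,0.0,0,0,0.275,0.45],[-0.412,-0.016,0.0,0,0,0.275,0.45],[-0.412,-0.016,0.0,0,0,0.275,0.45],[-0.412,-0.016,0.0,0,0,0.275,0.45],[-0.412,-0.016,0.0,0,0,0.275,0.45],[-0.412,-0.016,0.0,0,0,0.275,0.45],[-0.412,-0.016,0.0,0,0,0.275,0.45],[-0.412,-0.016,0.0,0,0,0.275,0.45],[-0.412,-0.016,0.0,0,0,0.275,0.45],[-0.412,-0.016,0.0,0,0,0.275,0.45],[-0.412,-0.016,0.0,0,0,0.275,0.45],[-0.412,-0.016,0.0,0,0,0.275,0.45]],
])

```text
time: 26.68
tool_pos: [0.5676, -0.3087, 0.2192]
orientation: [[0.178, 0.984, -0.004], [0.984, -0.178, 0.001], [0.0, -0.004, -1.0]]
ft_force: [-0.4, 0.7, -0.7]
width: 0.0417
grasp_force: 0.0
```

Call:
move_arm([
  [[0,0,0.04,0,0,0,0.45],[0,0,0.08,0,0,0,0.45],[0,0,0.12,0,0,0,0.45],[0,0,0.155,0,0,0,0.45],[0,0,0.155,0,0,0,0.45],[0,0,0.155,0,0,0,0.45],[0,0,0.155,0,0,0,0.45],[0,0,0.155,0,0,0,0.45]],
])

```text
time: 27.35
tool_pos: [0.5712, -0.3057, 0.07]
orientation: [[0.173, 0.985, 0.004], [0.985, -0.173, -0.001], [-0.001, 0.004, -1.0]]
ft_force: [0.7, 0.3, -0.8]
width: 0.0415
grasp_force: 0.0
```

Run:
```python
from h import *
inbay();sidetabs()
plan([((.5688,-.306),.019,80)])
```

```text
bay yellow 228 c 33.2 -5.7 box 14.0 55.0 -24.0 14.0 z [0.0578 0.0627 0.0885]
bay blue 225 c 33.9 50.6 box 16.0 55.0 32.0 72.0 z [0.0581 0.063  0.0882]
bay orange 240 c -37.1 52.7 box -57.0 -16.0 34.0 74.0 z [0.0573 0.0627 0.0877]
side green 68 [ 0.5667 -0.2989  0.0338]
side yellow 0 
side blue 0 
side orange 0 
at [ 0.5709 -0.3061  0.0698] 80.03 w 0.0414 F [ 0.5 -0.   0.2] t 27.45 tilt [ 0.003 -0.002]
[-0.0003, -0.0021, 0.0508, 0,0, 0.0006] rows>=1.2
```

Call:
move_arm([
  [[0,-0.001,0.02,0,0,0,0.45],[0,-0.001,0.05,0,0,0,0.45],[0,-0.001,0.05,0,0,0,0.45],[0,-0.001,0.05,0,0,0,0.05],[0,-0.001,0.05,0,0,0,0.05],[0,-0.001,0.05,0,0,0,0.05],[0,-0.001,0.05,0,0,0,0.05],[0,-0.001,0.05,0,0,0,0.05],[0,-0.001,0.05,0,0,0,0.05]],
])

```text
time: 28.2
tool_pos: [0.5686, -0.3058, 0.018]
orientation: [[0.173, 0.985, 0.001], [0.985, -0.173, -0.0], [-0.0, 0.001, -1.0]]
ft_force: [-0.2, 0.5, 4.3]
width: 0.0138
grasp_force: 30.0
```

Call:
move_arm([
  [[0,0,-0.04,0,0,0,0.05],[0,0,-0.08,0,0,0,0.05],[0,0,-0.12,0,0,0,0.05],[0,0,-0.16,0,0,0,0.05],[0,0,-0.2,0,0,0,0.05],[0,0,-0.24,0,0,0,0.05],[0,0,-0.24,0,0,0,0.05],[0,0,-0.24,0,0,0,0.05]],
])

```text
time: 28.87
tool_pos: [0.5696, -0.3058, 0.2602]
orientation: [[0.173, 0.985, 0.004], [0.985, -0.173, -0.002], [-0.001, 0.005, -1.0]]
ft_force: [-0.5, 0.5, -1.2]
width: 0.0139
grasp_force: 30.0
```

Run:
```python
from h import *
s=T(-36,-4);print(s)
call([(s,.257,95.75)])
```

```text
[0.47288189 0.09871336]
at [ 0.5696 -0.3058  0.2602] 80.02 w 0.0139 F [-0.5  0.5 -1.2] t 28.87 tilt [ 0.004 -0.002]
[0.3816, -0.1654, 0.0032, 0,0, -0.2746] rows>=10.0
--
```

Call:
move_arm([
  [[0.382,-0.165,0,0,0,-0.275,0.05],[0.382,-0.165,0,0,0,-0.275,0.05],[0.382,-0.165,0,0,0,-0.275,0.05],[0.382,-0.165,0,0,0,-0.275,0.05],[0.382,-0.165,0,0,0,-0.275,0.05],[0.382,-0.165,0,0,0,-0.275,0.05],[0.382,-0.165,0,0,0,-0.275,0.05],[0.382,-0.165,0,0,0,-0.275,0.05],[0.382,-0.165,0,0,0,-0.275,0.05],[0.382,-0.165,0,0,0,-0.275,0.05],[0.382,-0.165,0,0,0,-0.275,0.05],[0.382,-0.165,0,0,0,-0.275,0.05]],
])

```text
time: 29.87
tool_pos: [0.4704, 0.1015, 0.2563]
orientation: [[-0.106, 0.994, -0.002], [0.994, 0.106, -0.0], [0.0, -0.002, -1.0]]
ft_force: [-0.0, -0.8, -1.0]
width: 0.0141
grasp_force: 30.0
```

Call:
move_arm([
  [[0,0,0.04,0,0,0,0.05],[0,0,0.08,0,0,0,0.05],[0,0,0.11,0,0,0,0.05],[0,0,0.11,0,0,0,0.05],[0,0,0.11,0,0,0,0.05],[0,0,0.11,0,0,0,0.05],[0,0,0.11,0,0,0,0.05]],
])

```text
time: 30.45
tool_pos: [0.4734, 0.0993, 0.1492]
orientation: [[-0.1, 0.995, 0.003], [0.995, 0.1, 0.001], [0.0, 0.003, -1.0]]
ft_force: [-0.1, 1.0, -0.9]
width: 0.0137
grasp_force: 30.0
```

Run:
```python
from h import *
call([(T(-36,-4),.0635,95.75)])
```

```text
at [0.4734 0.0993 0.1492] 95.74 w 0.0137 F [-0.1  1.  -0.9] t 30.45 tilt [0.003 0.001]
[-0.0005, -0.0006, 0.0857, 0,0, -0.0002] rows>=2.1
--
```

Call:
move_arm([
  [[0,0,0.02,0,0,0,0.05],[0,0,0.04,0,0,0,0.05],[0,0,0.06,0,0,0,0.05],[0,0,0.072,0,0,0,0.05],[0,0,0.078,0,0,0,0.05],[0,0,0.081,0,0,0,0.05],[0,0,0.083,0,0,0,0.05],[0,0,0.085,0,0,0,0.05],[0,0,0.085,0,0,0,0.05],[0,0,0.085,0,0,0,0.05]],
])

```text
time: 31.28
tool_pos: [0.4725, 0.0993, 0.0629]
orientation: [[-0.101, 0.995, 0.001], [0.995, 0.101, 0.0], [-0.0, 0.001, -1.0]]
ft_force: [-0.0, -0.3, -1.1]
width: 0.0138
grasp_force: 30.0
```

Call:
move_arm([
  [[0,0,0.001,0,0,0,0.05],[0,0,0.001,0,0,0,0.26],[0,0,0.001,0,0,0,0.26],[0,0,0.001,0,0,0,0.26],[0,0,0.001,0,0,0,0.26],[0,0,-0.03,0,0,0,0.26],[0,0,-0.07,0,0,0,0.26],[0,0,-0.11,0,0,0,0.2],[0,0,-0.15,0,0,0,0.1],[0,0,-0.19,0,0,0,0],[0,0,-0.23,0,0,0,0],[0,0,-0.27,0,0,0,0]],
])

```text
time: 32.28
tool_pos: [0.4714, 0.0992, 0.3345]
orientation: [[-0.101, 0.995, 0.0], [0.995, 0.101, -0.0], [-0.0, 0.0, -1.0]]
ft_force: [1.1, 0.1, 0.3]
width: 0.0006
grasp_force: 0.0
```

Call:
move_arm([
  [[-0.04,0,0,0,0,0,0],[-0.08,0,0,0,0,0,0],[-0.12,0,0,0,0,0,0],[-0.16,0,0,0,0,0,0],[-0.16,0,0,0,0,0,0],[-0.16,0,0,0,0,0,0]],
])

```text
time: 32.78
tool_pos: [0.488, -0.0628, 0.3319]
orientation: [[-0.095, 0.995, -0.001], [0.995, 0.095, -0.0], [-0.0, -0.001, -1.0]]
ft_force: [0.1, 0.7, 0.1]
width: 0.0004
grasp_force: 0.0
```

Run:
```python
from h import *
a=inbay();save("top4",cv2.resize(a["img"][140:300,90:380],(800,441)))
W=cloud(a)
b=cam("side");Ws=cloud(b)
c,s=np.cos(PSI),np.sin(PSI)
for W in(W,Ws):
    d=W[...,:2]-TC; x=(c*d[...,0]+s*d[...,1])*1e3; y=(-s*d[...,0]+c*d[...,1])*1e3
    m=(abs(x)<60)&(y>110)&(y<200)&(W[...,2]>.13)&(W[...,2]<.3)
    print("door",m.sum(),np.percentile(y[m],[1,50,99]),np.percentile(W[m][:,2],[1,50,99]))
    if m.sum()>20: print(np.degrees(np.arctan2(*np.polyfit(W[m][:,2]*1e3,y[m],1)[:1],1)))
call([(T(0,200),.34,95.75),(T(0,200),.235,95.75)])
```

```text
bay green 201 c -38.4 -5.7 box -56.0 -19.0 -22.0 13.0 z [0.0573 0.063  0.0883]
bay yellow 229 c 33.4 -5.7 box 14.0 55.0 -24.0 15.0 z [0.0579 0.0623 0.0872]
bay blue 223 c 34.1 50.8 box 16.0 55.0 32.0 72.0 z [0.0573 0.0628 0.0872]
bay orange 241 c -37.1 52.7 box -57.0 -16.0 35.0 74.0 z [0.0575 0.0621 0.0878]
door 1748 [121.47975617 136.25712202 152.3046788 ] [0.13130047 0.21060729 0.26509174]
10.955017379812048
door 2150 [131.23790609 145.84241367 155.09204122] [0.13213932 0.21226853 0.26556218]
9.526903330977767
at [ 0.488  -0.0592  0.3323] 95.81 w 0.0006 F [-0.3 -0.3  0.1] t 32.88 tilt [-0.     0.001]
[0.3626, 0.0371, -0.0077, 0,0, 0.0010] rows>=8.7
[0.3626, 0.0371, 0.0973, 0,0, 0.0010] rows>=2.5
--
```

View pics/top4.png

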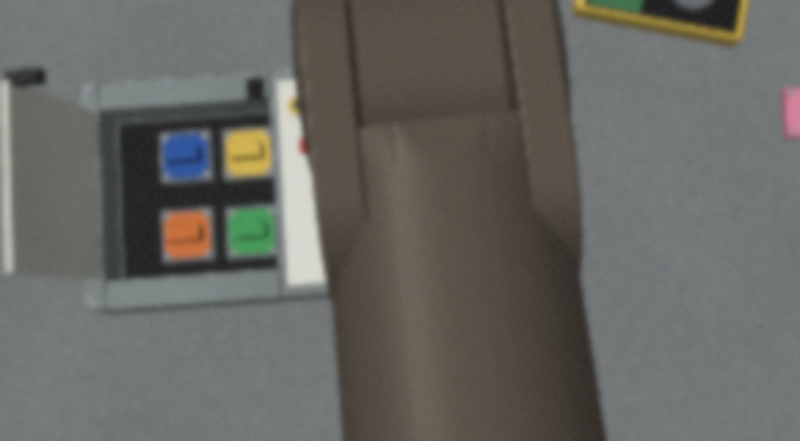

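All four modules sit flat in two rows: blue (185,155), yellow (248,152), orange (187,234), green (250,232). Now I move behind the door to close it.

Call:
move_arm([
  [[0.363,0.037,-0.01,0,0,0,0],[0.363,0.037,-0.01,0,0,0,0],[0.363,0.037,-0.01,0,0,0,0],[0.363,0.037,-0.01,0,0,0,0],[0.363,0.037,-0.01,0,0,0,0],[0.363,0.037,-0.01,0,0,0,0],[0.363,0.037,-0.01,0,0,0,0],[0.363,0.037,-0.01,0,0,0,0],[0.363,0.037,-0.01,0,0,0,0],[0.363,0.037,-0.01,0,0,0,0],[0.363,0.037,-0.01,0,0,0,0],[0.363,0.037,-0.01,0,0,0,0]],
])

```text
time: 33.88
tool_pos: [0.4875, 0.3058, 0.3423]
orientation: [[-0.103, 0.995, -0.0], [0.995, 0.103, -0.0], [-0.0, -0.0, -1.0]]
ft_force: [1.0, -0.9, 0.1]
width: 0.0004
grasp_force: 0.0
```

Run:
```python
from h import *
call([(T(0,200),.34,95.75),(T(0,200),.235,95.75)])
```

```text
at [0.4875 0.3058 0.3423] 95.93 w 0.0004 F [ 1.  -0.9  0.1] t 33.88 tilt [-0. -0.]
[-0.0006, 0.0007, 0.0023, 0,0, 0.0031] rows>=0.1
[-0.0006, 0.0007, 0.1073, 0,0, 0.0031] rows>=2.5
--
```

Call:
move_arm([
  [[0,0,0.035,0,0,0,0],[0,0,0.07,0,0,0,0],[0,0,0.107,0,0,0,0],[0,0,0.107,0,0,0,0],[-0.02,0,0.107,0,0,0,0],[-0.035,0,0.107,0,0,0,0],[-0.047,0,0.105,0,0,0,0],[-0.06,0,0.102,0,0,0,0],[-0.06,0,0.102,0,0,0,0]],
])

```text
time: 34.63
tool_pos: [0.496, 0.2425, 0.2427]
orientation: [[-0.097, 0.995, 0.002], [0.995, 0.097, -0.001], [-0.001, 0.002, -1.0]]
ft_force: [0.4, 0.3, 0.3]
width: 0.0009
grasp_force: 0.5
```

Run:
```python
from h import *
call([(T(0,y),z,95.75) for y,z in[(140,.24),(98,.25),(63,.2356),(33,.2125),(10,.1825),(-4.5,.1475),(-8.5,.1277),(-9,.12),(-9,.1085)]])
```

```text
at [0.496  0.2425 0.2427] 95.54 w 0.0009 F [0.4 0.3 0.3] t 34.63 tilt [ 0.002 -0.001]
[0.0032, -0.0014, 0.0027, 0,0, -0.0036] rows>=0.1
[-0.0388, -0.0012, -0.0073, 0,0, -0.0036] rows>=1.0
[-0.0738, -0.0011, 0.0071, 0,0, -0.0036] rows>=0.9
[-0.1038, -0.0010, 0.0302, 0,0, -0.0036] rows>=0.9
[-0.1268, -0.0009, 0.0602, 0,0, -0.0036] rows>=0.9
[-0.1413, -0.0009, 0.0952, 0,0, -0.0036] rows>=0.9
[-0.1453, -0.0009, 0.1150, 0,0, -0.0036] rows>=0.5
[-0.1458, -0.0008, 0.1227, 0,0, -0.0036] rows>=0.2
[-0.1458, -0.0008, 0.1342, 0,0, -0.0036] rows>=0.3
--
```

Call:
move_arm([
  [[-0.021,0,-0.006,0,0,0,0],[-0.042,0,-0.01,0,0,0,0],[-0.06,0,-0.004,0,0,0,0],[-0.077,0,0.004,0,0,0,0],[-0.093,0,0.015,0,0,0,0],[-0.107,0,0.027,0,0,0,0],[-0.119,0,0.042,0,0,0,0],[-0.13,0,0.057,0,0,0,0],[-0.138,0,0.074,0,0,0,0],[-0.144,0,0.092,0,0,0,0],[-0.144,0,0.092,0,0,0,0],[-0.144,0,0.092,0,0,0,0]],
])

```text
time: 35.63
tool_pos: [0.5091, 0.102, 0.1492]
orientation: [[-0.1, 0.995, -0.0], [0.995, 0.1, -0.0], [-0.0, -0.0, -1.0]]
ft_force: [-0.9, -0.7, 1.3]
width: 0.0004
grasp_force: 0.7
```

Run:
```python
from h import *
b=cam("side");save("side5",cv2.resize(b["img"][120:330,130:390],(743,600)))
call([(T(0,y),z,95.75) for y,z in[(-9,.12),(-10,.1085)]])
```

```text
at [0.5095 0.1027 0.1498] 95.78 w 0.0007 F [-1.  -0.6  1.9] t 35.68 tilt [0.001 0.   ]
[-0.0053, -0.0008, 0.0298, 0,0, 0.0005] rows>=0.7
[-0.0063, -0.0008, 0.0413, 0,0, 0.0005] rows>=0.3
--
```

View pics/side5.png

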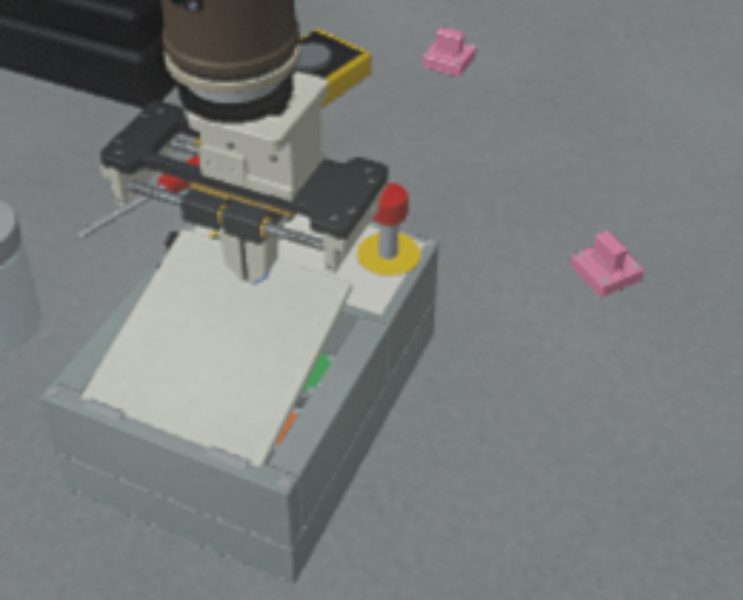

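The door is following the finger on the ring, about 15° open. Next I press past the catch, slowly.

Call:
move_arm([
  [[-0.003,0,0.01,0,0,0,0],[-0.005,0,0.02,0,0,0,0],[-0.006,0,0.028,0,0,0,0],[-0.006,0,0.032,0,0,0,0],[-0.006,0,0.035,0,0,0,0],[-0.006,0,0.037,0,0,0,0],[-0.006,0,0.039,0,0,0,0],[-0.006,0,0.04,0,0,0,0],[-0.006,0,0.04,0,0,0,0],[-0.006,0,0.04,0,0,0,0]],
])

```text
time: 36.52
tool_pos: [0.5094, 0.0959, 0.1084]
orientation: [[-0.101, 0.995, -0.0], [0.995, 0.101, -0.0], [-0.0, -0.0, -1.0]]
ft_force: [1.0, -0.9, 1.9]
width: 0.0007
grasp_force: 0.9
```

Call:
move_arm([
  [[0,0,-0.01,0,0,0,0],[0,0,-0.03,0,0,0,0],[0,0,-0.07,0,0,0,0],[0,0,-0.11,0,0,0,0],[0,0,-0.13,0,0,0,0],[0,0,-0.13,0,0,0,0],[0,0,-0.13,0,0,0,0]],
])

```text
time: 37.1
tool_pos: [0.5098, 0.096, 0.24]
orientation: [[-0.101, 0.995, 0.002], [0.995, 0.101, -0.0], [-0.0, 0.002, -1.0]]
ft_force: [-0.4, -0.6, 0.0]
width: 0.0005
grasp_force: 0.0
```

Run:
```python
from h import *
for n in("side","top"):
    W=cloud(cam(n)); c,s=np.cos(PSI),np.sin(PSI); d=W[...,:2]-TC; x=(c*d[...,0]+s*d[...,1])*1e3; y=(-s*d[...,0]+c*d[...,1])*1e3
    for lo,hi in((-25,0),(0,40),(40,80),(80,120)):
        m=(abs(x)<65)&(y>lo)&(y<hi)&(W[...,2]<.2); print(n,lo,m.sum(),np.median(W[m][:,2]) if m.sum() else None)
c=T(-68,-103)
call([(c,.24,95.75),(c,.18,95.75),(c,.148,95.75)])
```

```text
side -25 482 0.11061723802817752
side 0 829 0.11048814267298823
side 40 907 0.11042722439694358
side 80 1005 0.11052377004860141
top -25 9 0.10863689003669674
top 0 0 None
top 40 0 None
top 80 0 None
at [0.5088 0.0954 0.2379] 95.77 w 0.0006 F [-0.4 -1.6 -0.7] t 37.2 tilt [-0.001 -0.001]
[-0.0921, -0.0675, -0.0021, 0,0, 0.0004] rows>=2.7
[-0.0921, -0.0675, 0.0579, 0,0, 0.0004] rows>=1.4
[-0.0921, -0.0675, 0.0899, 0,0, 0.0004] rows>=0.8
--
```

Call:
move_arm([
  [[-0.04,-0.03,0,0,0,0,0],[-0.07,-0.05,0,0,0,0,0],[-0.092,-0.067,0,0,0,0,0],[-0.092,-0.067,0,0,0,0,0],[-0.092,-0.067,0.03,0,0,0,0],[-0.092,-0.067,0.055,0,0,0,0],[-0.092,-0.067,0.065,0,0,0,0],[-0.092,-0.067,0.074,0,0,0,0],[-0.092,-0.067,0.082,0,0,0,0],[-0.092,-0.067,0.088,0,0,0,0],[-0.092,-0.067,0.09,0,0,0,0],[-0.092,-0.067,0.09,0,0,0,0]],
])

```text
time: 38.2
tool_pos: [0.4526, -0.0019, 0.1501]
orientation: [[-0.101, 0.995, 0.001], [0.995, 0.101, -0.002], [-0.002, 0.0, -1.0]]
ft_force: [-8.7, -1.8, 23.4]
width: 0.0006
grasp_force: 11.9
```

Call:
move_arm([
  [[0,0,-0.01,0,0,0,0],[0,0,-0.04,0,0,0,0],[0,0,-0.08,0,0,0,0],[0,0,-0.12,0,0,0,0],[-0.04,0,-0.15,0,0,0,0],[-0.08,0,-0.15,0,0,0,0],[-0.12,0,-0.15,0,0,0,0],[-0.16,0,-0.15,0,0,0,0],[-0.2,0,-0.15,0,0,0,0],[-0.22,0,-0.15,0,0,0,0],[-0.22,0,-0.15,0,0,0,0],[-0.22,0,-0.15,0,0,0,0]],
])

```text
time: 39.2
tool_pos: [0.4745, -0.2221, 0.2984]
orientation: [[-0.099, 0.995, 0.0], [0.995, 0.099, 0.001], [0.001, 0.0, -1.0]]
ft_force: [-0.7, 1.4, -0.1]
width: 0.0001
grasp_force: 0.0
```

Run:
```python
from h import *
b=cam("side");save("side6",cv2.resize(b["img"],(800,600)))
W=cloud(b);c=T(-68,-103);hsv=cv2.cvtColor(b["img"],cv2.COLOR_RGB2HSV)
m=((hsv[...,0]<6)|(hsv[...,0]>172))&(hsv[...,1]>140)&(np.hypot(W[...,0]-c[0],W[...,1]-c[1])<.03)
print(m.sum(),np.nanpercentile(W[m][:,2],[5,50,98])); plan([])
```

```text
123 [0.13579603 0.1492324  0.15205954]
at [ 0.4746 -0.2204  0.2986] 95.8 w 0.0004 F [-0.5  0.2 -0.5] t 39.25 tilt [0.    0.001]
```

View pics/side6.png

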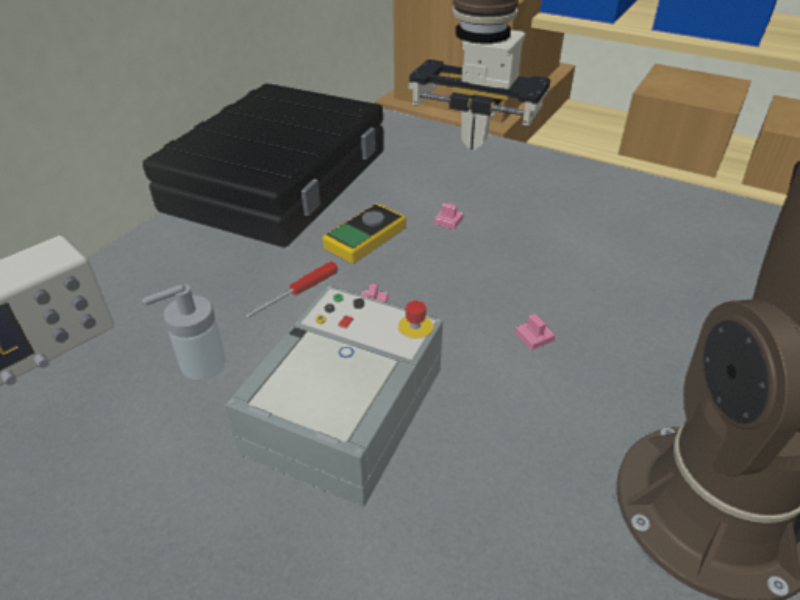

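The door is shut flush with its ring at (346,352), and the isolator is home with its cap top at 0.150 m. The multimeter, screwdriver and dispenser have not moved, and the arm is clear of everything.

```bash
python3 -c "
from h import *
print(hand_in())"
```

```text
the job is handed in; nothing more can be done
None
```

The job is done and handed in at about 39 s of the 208 s: all four modules sit flat in the bay, the door is shut and caught, the isolator is fully home, and the multimeter, screwdriver and soap dispenser were left in place.

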